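# Eject the seized drive and ready its carrier

## Robot

A 6-joint arm with a two-finger parallel gripper is mounted at the origin on the work surface. World frame = base frame: x ahead of the robot, y to its left, z up, the work surface at z = 0. Lengths are in m, angles in rad, forces in N, time in s.
With the tool pointing down it reaches from about 0.35 to 0.975 m from the base axis. Payload 4.9 kg.
Tool frame: the origin (TCP) lies at the very end of the fingers, on their centre line; the grasp point (between the pads) lies behind it (manip.pinch_z is the y of the grasp point in the tool frame, in m); y points along the fingers, x is the direction in which the jaws open and shut, and the axes are right-handed (so a half turn about y gives the same grasp; the last joint's range is limited). The gripper opens to 85 mm and grips with 20 to 120 N. Pads are 22 mm wide; open, the fingers measure 114 mm over their backs; the gripper's body (76 mm by 85 mm) begins 54 mm behind the grasp point. The pads swing forward as they close: fully open they stand 13 mm farther back than shut.
Start: joints at [1.063, 0.053, 1.613, -0, 1.476, -0.119], TCP at [0.237, 0.578, 0.231] pointing down, gripper open.
Joint ranges: [-3.01, 3.01], [-1.01, 2.22], [0.06, 2.58], [-1.02, 4.17], [0.09, 2.62], [-3.14, 3.14]. Speed limits (rad/s): [2.57, 2.57, 3.14, 3.14, 3.14, 3.14].

## Interface

Orientations are given as a unit quaternion [w, x, y, z].
In Python, from plant import manip gives the robot as it stands.
- The arm moves only by the tool drive_tool, never from a script. Its argument "motion" is a list of rows, each a list of 3 entries, a list of its own where there are three numbers: the shift along the tool's x, y, z in units of 25 mm (1.0 is 25 mm), then the turn, a rotation vector about the tool's x, y, z in units of 5 degrees (1.0 is 5 degrees), then the closure, from -1 (fully open) to 1 (shut). A call has 1 to 12 rows; each row shifts and turns the commanded pose from where the row before left it, along the tool's axes as they then stand; what a row does not reach is not made up. A row lasts 1/10 s, in which the tool goes at most 50 mm and 8.59 degrees, less where a joint would pass 70% of its speed; a pose out of reach is approached as far as the arm can. A call is refused whole if a number of a shift passes 1 or a number of a turn 1, either way. A call with a gripper value outside its range is refused whole. The fingers move at their own pace and stop on an object; the grip force is fixed at half the most. Time passes only in rows, so rows that do not move let the fingers close. It gives the time, the measured TCP pose, the force and the opening at its end, in the units of the state.
- manip.state(): the state, without advancing time (a new reading comes with each control period).
- manip.grab_frame(name): name is "scene" or "side" or "wrist"; returns a dict with "img" (480x640x3 uint8, blue, green, red), "range_z" (480x640 float32, m along the optical axis (not along the pixel's ray), 0 where there is no reading), "camera_matrix" (3x3 intrinsics, pixels), "world_from_camera" (4x4, takes a point from camera to world coordinates); the wrist camera has in their place "T_tool_cam" (4x4, takes a point from camera to tool coordinates, whose origin is the TCP and whose axes are the tool frame's). Camera axes: x right, y down, z forward; pixel columns grow to the right and rows downward; lengths in m; the calibration is good to about 2 mm. A picture is of the moment at which its call begins: read the wrist's pose just before it.
- manip.job_done(): hands the job in, once; it reports no verdict.
The state is a dict: "time": time; "joint_pos": joint angles; "joint_vel": joint speeds; "joint_efforts": joint torques, N m; "tool_pos": TCP position; "tool_rot": TCP orientation; "contact_force": force on the tool from outside, world axes, zero at the start; "ft_torque": the same for the moment, N m; "gripper_width": opening from 0.0 (shut) to 1.0 (fully open).
Only numpy, scipy, OpenCV 4.12 (cv2) and the standard library are available. Lean on these libraries where they do the work, as an engineer would, in place of code of your own. Each camera call takes 0.05 s, during which the arm holds its last target. There are 200 camera calls.

## Task

Push the orange ejector slide of the dock bay that holds the blue drive cartridge all the way forward so that the cartridge comes out, and let the slide spring back. Draw the blue cartridge out and lay it flat in the pocket of the yellow carrier without dropping it, then swing the carrier's carry handle up and over until it rests at its end stop just past upright. Leave the grey cartridge in its bay, its ejector unpressed, and the white marker and the white jar where they are.

Things in the scene. Friction and masses are not known exactly. Their poses are not given: they have to be found in the camera images.
- dock: Black-grey dock with two bays, fixed, 160 x 164 x 45 high. Origin on the table; in its frame (z up) the mouths are at x = -70, the back at x = +90 mm; parts leave to -x. Bays centred at y = +39 and -39: floor z = 12, 66 wide, roof z = 41 to 45 with a 44 wide slot along most of it, through which the cartridge shows. Before each mouth an aluminium tongue, 40 wide, x = -150 to -70, top z = 12.
- blue_drive: Blue drive cartridge, loose, 130 long (x) x 62 wide (y) x 26 high, 0.25 kg. Origin: centre of its underside; -x is its front end with the ribbed top, the end that leaves the dock first. It starts pushed in, its front 4 mm inside the mouth, in either bay.
- grey_drive: Grey drive cartridge of the same size, in the other bay. Stays there.
- ejector_left (a joint): Travel of the orange ejector slide of the bay at y = +39 mm of the dock: 0 at rest, 0.065 m fully forward (towards the dock's -x, the mouth). A spring pushes it back (3 N at rest to 9 N fully forward). It pushes the cartridge 63 mm out; the cartridge stays out when the slide returns.
- ejector_right (a joint): The same for the bay at y = -39 mm.
- tab_left (a point): Top centre of the orange tab of ejector_left, 75 mm above the table: the tab stands on the dock's roof from z = 47 to 75 mm, 18 mm thick along the dock's x, 36 mm wide. At rest its centre is at x = +70 mm in the dock's frame.
- tab_right (a point): The same for ejector_right.
- carrier: Yellow open carrier, 150 (x) x 200 (y) x 45 high with 5 mm walls, fixed on the table. Origin: on the table under its centre; z up. In it black foam 6 mm thick (top 11 mm above the table) leaves a pocket.
- pocket (a point): Centre of the pocket's floor, 5 mm above the table, axes as the carrier's. The pocket is 78 (x) x 150 (y) mm and 6 mm deep, so the cartridge lies with its length along the carrier's y, either way round.
- handle (a joint): Carry handle angle: 0 folded down, level, on the carrier's -x side; 1.57 upright; 1.75 its end stop, just past upright, where it stays by its own weight. Short of upright it falls back.
- handle_bar (a point): Middle of the handle's black round grip bar, 14 mm thick, 218 mm long along the carrier's y. It is carried by two thin arms 120 mm long; folded down the bar lies 120 mm to the carrier's -x side of the hinge, 40 mm above the table.
- handle_hinge (a point): On the handle's hinge axis (the carrier's y), midway between the arms, 40 mm above the table over the carrier's centre.
- marker: White pointed marker, 80 mm wide, 75 mm high, loose. Origin: centre of its underside.
- jar: White jar 64 mm across, 85 mm high, loose. Origin: centre of its underside.
Not all that is in view belongs to the job. What is meant by the blue_drive is not turquoise, and is the smaller of those in its own colour.

How it is judged:
By the outcome, as a careful person would: the job done as asked, in the order asked, and still so for the second after the job is handed in, with the robot touching nothing.
It also fails if it takes over 70 s, if anything falls off the work surface, if the arm or the gripper's body presses on something with over 40 N, if the wrist force passes 120 N, or if a joint passes its speed limit or range.

## Working session

There is one attempt and no reset: what is moved stays moved. The work goes in short steps, Python scripts to look and compute and a tool call to move; the robot and the scene stay as the last step left them, time stands still between calls to the robot, and variables do not carry over. Pictures are saved under pics/ and viewed, about 8 in all and at most 12, crops included, and the job is handed in when it is done.

Besides the shell and the picture viewer there is one more tool, called after ">>>" as name([rows], argument=value, ...), one row to a line, values as JSON. drive_tool: Moves the arm, as the interface text tells. Its arguments: {"type":"object","properties":{"motion":{"type":"array","items":{"type":"array"}}},"required":["motion"]}

```bash
ls; mkdir -p pics
cat > h.py <<'E'
import numpy as np, cv2
from plant import manip
from scipy.spatial.transform import Rotation as R
def cam(n):
    s=manip.state(); f=manip.grab_frame(n); 
    if n=="wrist":
        T=np.eye(4); q=s["tool_rot"]; T[:3,:3]=R.from_quat([q[1],q[2],q[3],q[0]]).as_matrix(); T[:3,3]=s["tool_pos"]
        f["W"]=T@np.array(f["T_tool_cam"])
    else: f["W"]=np.array(f["world_from_camera"])
    f["K"]=np.array(f["camera_matrix"]); return f
def cloud(f):
    z=f["range_z"]; v,u=np.mgrid[:480,:640]; K=f["K"]
    p=np.stack([(u-K[0,2])/K[0,0]*z,(v-K[1,2])/K[1,1]*z,z],-1)
    return p@f["W"][:3,:3].T+f["W"][:3,3]
def ray(f,u,v,h):
    K=f["K"]; d=f["W"][:3,:3]@np.array([(u-K[0,2])/K[0,0],(v-K[1,2])/K[1,1],1]); o=f["W"][:3,3]
    return o+d*(h-o[2])/d[2]
E
python3 - <<'E'
from h import *
print(manip.state(), manip.pinch_z)
for n in("scene","side"):
    f=cam(n); cv2.imwrite(f"pics/{n}0.png",f["img"]); np.savez(f"{n}0.npz",img=f["img"],range_z=f["range_z"],K=f["K"],W=f["W"]); print(n,f["W"].round(3).tolist())
E
```

```text
pics
{'time': 0.0, 'joint_pos': array([ 1.06300493e+00,  5.33629352e-02,  1.61431488e+00, -7.68939017e-06,
        1.47603083e+00, -1.19008116e-01]), 'joint_vel': array([-7.65431914e-05, -1.06305769e-03,  4.05884591e-04, -1.34615626e-03,
        2.13758187e-04, -8.06448500e-04]), 'joint_efforts': array([-1.26541134e-03, -3.93674612e+01, -3.70178461e+01, -1.97927429e-04,
        7.06337829e-03,  1.52291909e-05]), 'tool_pos': array([0.23660668, 0.57779024, 0.2300468 ]), 'tool_rot': array([-0.58682449,  0.5875096 ,  0.39333276, -0.39466293]), 'contact_force': array([ 0.67498944,  0.46155979, -0.21106536]), 'ft_torque': array([-0.00335574,  0.05365467,  0.01640315]), 'gripper_width': 0.9974699172487453} -0.0187
scene [[-0.519, 0.519, -0.679, 1.174], [0.855, 0.315, -0.412, 0.274], [-0.001, -0.795, -0.607, 0.64], [0.0, 0.0, 0.0, 1.0]]
side [[0.702, -0.408, 0.583, -0.141], [-0.712, -0.411, 0.569, -0.788], [0.007, -0.815, -0.579, 0.753], [0.0, 0.0, 0.0, 1.0]]
```

View pics/scene0.png

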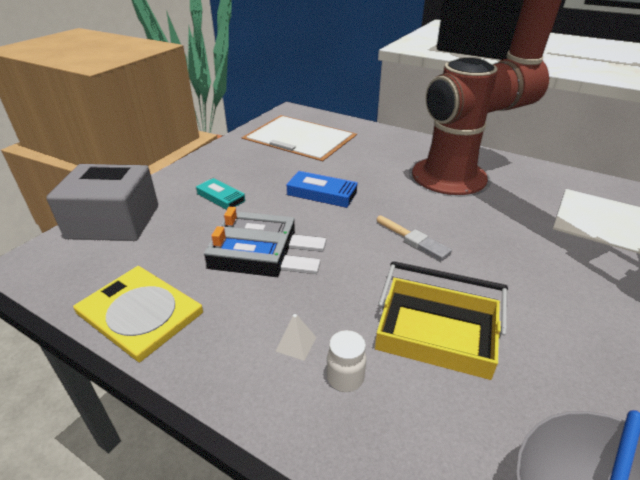

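View pics/side0.png

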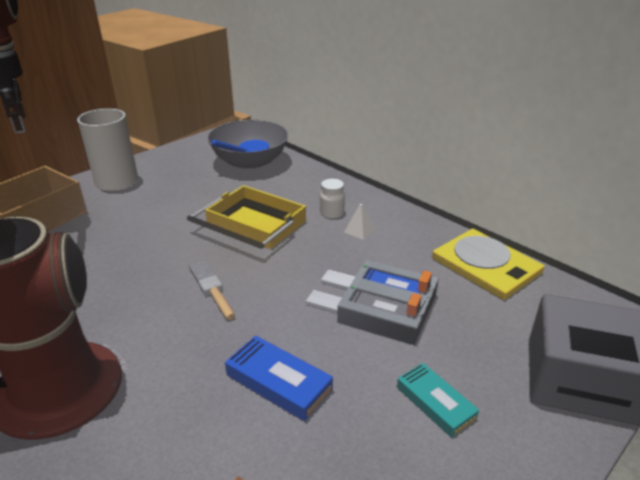

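The blue candidates are:
- the cartridge in the dock: scene (245,248), side (395,280)
- the larger loose blue cartridge: scene (322,188)
- the turquoise one: scene (220,193)
- the blue item in the bowl: side (250,145)

The job's cartridge is the one in the dock, in the bay on the far side from the robot. Next I'll measure it.

Run:
```python
from h import *
def load(n): 
    d=np.load(n+"0.npz"); return {k:d[k] for k in d}
def comps(m,minA=40):
    n,l,s,c=cv2.connectedComponentsWithStats(m.astype(np.uint8)); return [(l==i) for i in range(1,n) if s[i,4]>=minA]
for n in("scene","side"):
    f=load(n); P=cloud(f); hsv=cv2.cvtColor(f["img"],cv2.COLOR_BGR2HSV); H,S,V=[hsv[...,i].astype(int) for i in range(3)]
    val=(f["range_z"]>0)
    ms={"orange":(H>4)&(H<17)&(S>190)&(V>120),"blue":(H>105)&(H<125)&(S>150)&(V>60),"yellow":(H>20)&(H<33)&(S>150)}
    print("==",n)
    for k,m in ms.items():
        for c in comps(m&val):
            p=P[c]; v,u=np.nonzero(c)
            if p[:,0].max()>1.2 or abs(p[:,1]).max()>.9: continue
            zt=np.percentile(p[:,2],95); t=p[p[:,2]>zt-.006]
            r=cv2.minAreaRect((t[:,:2]*1000).astype(np.float32))
            print(k,"px",u.mean().round(),v.mean().round(),"n",c.sum(),"mean",p.mean(0).round(3),"ztop",zt.round(3),"rect",np.round(r[0]),np.round(r[1]),round(r[2],1))
    # dock region points & tongue
    h=(P[...,2]>.0385)&(P[...,2]<.05)&val; 
    g=(S<60)
    for c in comps(h&g,200):
        p=P[c]; r=cv2.minAreaRect((p[:,:2]*1000).astype(np.float32)); v,u=np.nonzero(c); print("z45",u.mean().round(),v.mean().round(),c.sum(),np.round(r[0]),np.round(r[1]),round(r[2],1))
    h=(P[...,2]>.007)&(P[...,2]<.017)&val&(V>150)&(S<60)
    for c in comps(h,80):
        p=P[c]; r=cv2.minAreaRect((p[:,:2]*1000).astype(np.float32)); v,u=np.nonzero(c); print("z12",u.mean().round(),v.mean().round(),c.sum(),np.round(r[0]),np.round(r[1]),round(r[2],1))
    h=(P[...,2]>.02)&val&(P[...,0]>.5)&(P[...,0]<1.1)&(P[...,1]<.6)&(P[...,1]>-.3)&(S<60)&(V>110)
    for c in comps(h,80):
        p=P[c];v,u=np.nonzero(c); print("white",u.mean().round(),v.mean().round(),c.sum(),p.mean(0).round(3),p[:,2].max().round(3))
```

```text
== scene
orange px 230.0 218.0 n 82 mean [ 0.564 -0.336  0.066] ztop 0.076 rect [ 558. -336.] [31. 11.] 0.8
orange px 218.0 238.0 n 98 mean [ 0.636 -0.307  0.066] ztop 0.076 rect [ 634. -306.] [12. 27.] 81.6
blue px 322.0 189.0 n 1395 mean [ 0.298 -0.253  0.031] ztop 0.04 rect [ 282. -262.] [ 84. 171.] 9.5
blue px 251.0 245.0 n 351 mean [ 0.595 -0.255  0.041] ztop 0.043 rect [ 598. -258.] [ 39. 115.] 21.6
blue px 627.0 447.0 n 1088 mean [0.72  0.457 0.084] ztop 0.105 rect [690. 457.] [24. 14.] 2.2
yellow px 138.0 314.0 n 3545 mean [ 0.854 -0.32   0.024] ztop 0.028 rect [ 843. -336.] [197. 147.] 85.3
yellow px 440.0 331.0 n 6958 mean [0.596 0.176 0.022] ztop 0.047 rect [590. 171.] [152. 200.] 12.3
z45 570.0 123.0 504 [-480.  230.] [ 24. 445.] 0.4
z45 110.0 221.0 433 [ 682. -586.] [115. 232.] 69.6
z45 254.0 236.0 2372 [ 570. -275.] [169. 161.] 21.2
z45 449.0 284.0 1127 [532. 157.] [139. 230.] 13.0
z45 568.0 450.0 1050 [742. 398.] [ 36. 144.] 45.0
z12 301.0 135.0 2250 [  -8. -521.] [295. 240.] 89.7
z12 599.0 219.0 3184 [ 21. 390.] [217. 182.] 0.7
z12 307.0 242.0 390 [ 491. -176.] [44. 7
[... 1208 characters left out ...]
0
z45 252.0 137.0 275 [853. 512.] [ 68. 190.] 41.7
z45 234.0 228.0 611 [523. 158.] [138. 232.] 15.0
z45 385.0 297.0 2942 [ 567. -272.] [171. 161.] 21.4
z45 576.0 390.0 530 [ 599. -620.] [222. 109.] 75.7
z12 338.0 278.0 348 [ 557. -140.] [43. 66.] 21.6
z12 324.0 299.0 410 [ 483. -168.] [47. 68.] 29.3
white 253.0 139.0 148 [0.86  0.515 0.035] 0.046
white 331.0 195.0 684 [0.744 0.062 0.062] 0.089
white 360.0 219.0 358 [ 0.736 -0.043  0.041] 0.077
white 277.0 232.0 124 [0.555 0.053 0.043] 0.048
white 468.0 244.0 397 [ 0.843 -0.283  0.031] 0.035
white 380.0 280.0 1113 [ 0.581 -0.237  0.046] 0.051
white 397.0 283.0 125 [ 0.605 -0.263  0.039] 0.043
white 375.0 302.0 451 [ 0.526 -0.27   0.04 ] 0.048
```

```bash
cat >> h.py <<'E'
def dockP(x,y): 
    a=np.radians(DA); return np.array(DO)+x*np.array([np.sin(a),-np.cos(a)])+y*np.array([np.cos(a),np.sin(a)])
DO=[.565,-.264]; DA=21.4   # dock origin, heading of dock +y
CO=[.590,.171]; CA=12.5    # carrier origin, heading of carrier +x
def carP(x,y):
    a=np.radians(CA); return np.array(CO)+x*np.array([np.cos(a),np.sin(a)])+y*np.array([-np.sin(a),np.cos(a)])
def plan(xy,z,yaw):
    """turn about tool y (units of 5 deg) first, then shift (units of 25 mm) in tool axes after the turn"""
    s=manip.state(); q=s["tool_rot"]; M=R.from_quat([q[1],q[2],q[3],q[0]])
    x=M.as_matrix()[:,0]; cur=np.degrees(np.arctan2(x[1],x[0])); d=(yaw-cur+90)%180-90
    a=np.radians(cur+d); X=np.array([np.cos(a),np.sin(a),0]); Y=np.array([0,0,-1]); Z=np.cross(X,Y)
    e=np.array([*xy,z])-s["tool_pos"]
    # actual small tilt error
    err=(R.from_matrix(np.stack([X,Y,Z],1)).inv()*R.from_rotvec([0,0,np.radians(d)])*M).as_rotvec(degrees=True)
    print("t",round(s["time"],2),"pos",s["tool_pos"].round(4),"yaw",cur.round(1),"tilt",err.round(2),"F",s["contact_force"].round(1),"w",round(s["gripper_width"],3))
    print("turn_y units",round(-d/5,2),"shift units",(np.array([X@e,Y@e,Z@e])/.025).round(2))
E
python3 - <<'E'
from h import *
f=cam("wrist"); cv2.imwrite("pics/w0.png",f["img"])
T=f["T_tool_cam"]; print(np.round(T,3).tolist())
g=dict(f); g["W"]=np.array(T); P=cloud(g); m=(f["range_z"]>0)&(f["range_z"]<.2)
n,l,s,c=cv2.connectedComponentsWithStats(m.astype(np.uint8))
for i in range(1,n):
    if s[i,4]>50: p=P[l==i]; print(s[i],p.min(0).round(4),p.max(0).round(4))
plan(dockP(.115,.039),.2,21.4); plan(dockP(.115,.039),.2,21.4+90)
print(dockP(.07,.039),manip.state()["joint_pos"].round(2))
E
```

```text
[[1.0, 0.001, -0.0, -0.0], [0.001, -0.298, 0.954, -0.142], [0.001, -0.954, -0.298, 0.075], [0.0, 0.0, 0.0, 1.0]]
[    0   302   640   178 59830] [-0.0746 -0.0972 -0.014 ] [ 0.075  -0.0123  0.0202]
t 0.15 pos [0.2367 0.5779 0.2303] yaw 67.7 tilt [0.01 0.   0.1 ] F [-0.4  0.5  0. ] w 1.003
turn_y units 9.26 shift units [  1.5    1.21 -40.75]
t 0.15 pos [0.2367 0.5779 0.2303] yaw 67.7 tilt [0.01 0.   0.1 ] F [-0.4  0.5  0. ] w 1.003
turn_y units -8.74 shift units [-40.75   1.21  -1.5 ]
[ 0.62685255 -0.31494371] [ 1.06  0.05  1.61  0.    1.48 -0.12]
```

View pics/w0.png

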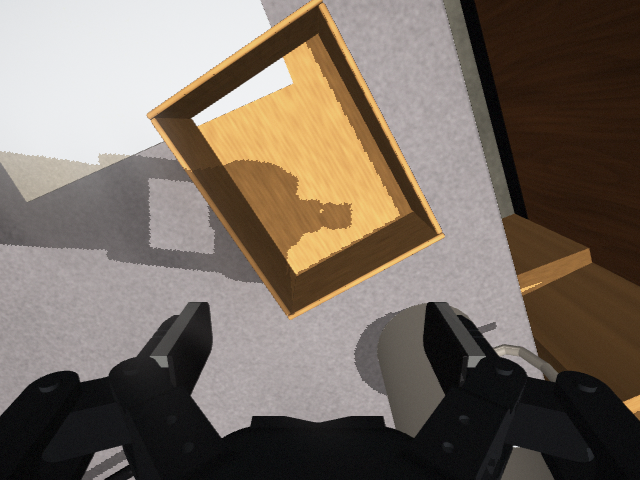

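The open tips sit about 12 mm short of the TCP. Next I turn the tool, then travel to behind the left tab.

>>> drive_tool([
  [[0,0,0],[0,1,0],1],
  [[0,0,0],[0,1,0],1],
  [[0,0,0],[0,1,0],1],
  [[0,0,0],[0,1,0],1],
  [[0,0,0],[0,1,0],1],
  [[0,0,0],[0,1,0],1],
  [[0,0,0],[0,1,0],1],
  [[0,0,0],[0,1,0],1],
  [[0,0,0],[0,1,0],1],
  [[0,0,0],[0,0.26,0],1],
])

```text
time: 1.15
tool_pos: [0.2368, 0.5781, 0.2308]
tool_rot: [-0.695, 0.695, 0.131, -0.131]
contact_force: [-0.8, 0.1, -0.2]
gripper_width: 0.002
```

>>> drive_tool([
  [[0,0,-1],[0,0,0],1],
  [[0,0,-1],[0,0,0],1],
  [[0,0,-1],[0,0,0],1],
  [[0,0,-1],[0,0,0],1],
  [[0,0,-1],[0,0,0],1],
  [[0,0,-1],[0,0,0],1],
  [[0,0,-1],[0,0,0],1],
  [[0,0,-1],[0,0,0],1],
  [[0,0,-1],[0,0,0],1],
  [[0,0,-1],[0,0,0],1],
  [[0,0,-1],[0,0,0],1],
  [[0,0,-1],[0,0,0],1],
])

```text
time: 2.35
tool_pos: [0.3466, 0.2981, 0.2312]
tool_rot: [-0.695, 0.695, 0.132, -0.132]
contact_force: [1.3, -0.5, 0.4]
gripper_width: -0.004
```

>>> drive_tool([
  [[0,0,-1],[0,0,0],1],
  [[0,0,-1],[0,0,0],1],
  [[0,0,-1],[0,0,0],1],
  [[0,0,-1],[0,0,0],1],
  [[0,0,-1],[0,0,0],1],
  [[0,0,-1],[0,0,0],1],
  [[0,0,-1],[0,0,0],1],
  [[0,0,-1],[0,0,0],1],
  [[0,0,-1],[0,0,0],1],
  [[0,0,-1],[0,0,0],1],
  [[0,0,-1],[0,0,0],1],
  [[0,0,-1],[0,0,0],1],
])

```text
time: 3.55
tool_pos: [0.4562, 0.0188, 0.2312]
tool_rot: [0.695, -0.695, -0.132, 0.132]
contact_force: [1.1, -0.4, 0.3]
gripper_width: 0.001
```

>>> drive_tool([
  [[0.15,0,-1],[0,0,0],1],
  [[0.15,0,-1],[0,0,0],1],
  [[0.15,0,-1],[0,0,0],1],
  [[0.15,0,-1],[0,0,0],1],
  [[0.15,0,-1],[0,0,0],1],
  [[0.15,0,-1],[0,0,0],1],
  [[0.15,0,-1],[0,0,0],1],
  [[0.15,0,-1],[0,0,0],1],
  [[0.15,0,-1],[0,0,0],1],
  [[0.15,0,-1],[0,0,0],1],
  [[0,0,-1],[0,0,0],1],
  [[0,0,-1],[0,0,0],1],
])

```text
time: 4.75
tool_pos: [0.6008, -0.2467, 0.2309]
tool_rot: [0.695, -0.695, -0.132, 0.132]
contact_force: [0.1, 1.7, 0.1]
gripper_width: -0.003
```

>>> drive_tool([
  [[0,0,-1],[0,0,0],1],
  [[0,0,-1],[0,0,0],1],
  [[0,0,-1],[0,0,0],1],
  [[0,0,-1],[0,0,0],1],
  [[0,0.4,-0.75],[0,0,0],1],
  [[0,0,0],[0,0,0],1],
  [[0,0,0],[0,0,0],1],
])

```text
time: 5.45
tool_pos: [0.6435, -0.3559, 0.2203]
tool_rot: [0.695, -0.694, -0.131, 0.132]
contact_force: [0.8, -0.3, 0.4]
gripper_width: 0.003
```

Run:
```python
from h import *
plan(dockP(.115,.039),.2,21.4)
f=cam("wrist"); cv2.imwrite("pics/w1.png",f["img"]); P=cloud(f)
hsv=cv2.cvtColor(f["img"],cv2.COLOR_BGR2HSV);m=(hsv[...,0]>4)&(hsv[...,0]<17)&(hsv[...,1]>180)&(f["range_z"]>0)&(hsv[...,2]>100)
n,l,s,c=cv2.connectedComponentsWithStats(m.astype(np.uint8))
for i in range(1,n):
    if s[i,4]>150:
        p=P[l==i]; t=p[p[:,2]>.071]; print(s[i],p.mean(0).round(3),len(t))
        if len(t)>20: print(cv2.minAreaRect((t[:,:2]*1000).astype(np.float32)))
print(dockP(.07,.039),dockP(.07,-.039))
```

```text
t 5.45 pos [ 0.6435 -0.3559  0.2203] yaw 21.4 tilt [0.12 0.   0.05] F [ 0.8 -0.3  0.4] w 0.003
turn_y units 0.01 shift units [-0.02  0.81 -0.03]
[295 152  46  25 214] [ 0.627 -0.312  0.069] 135
((627.9004516601562, -315.0462646484375), (35.416805267333984, 17.289337158203125), 21.526023864746094)
[ 195  154   47   23 1021] [ 0.556 -0.343  0.075] 1021
((555.8101196289062, -343.3481750488281), (35.22299575805664, 17.17340850830078), 21.450166702270508)
[ 0.62685255 -0.31494371] [ 0.5542302 -0.3434041]
```

View pics/w1.png

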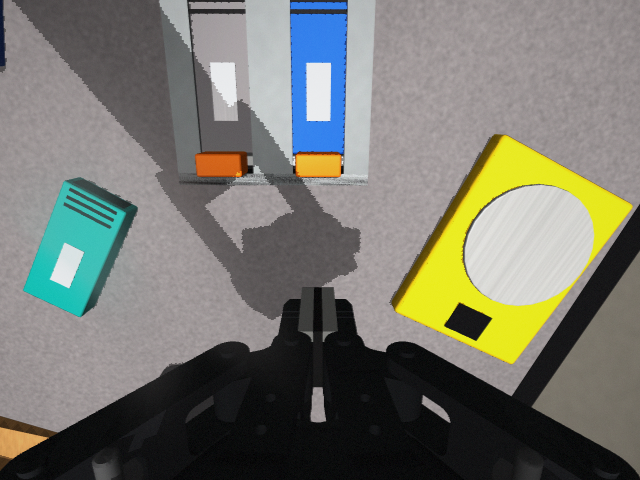

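This crop confirms the choice: the blue cartridge is at (318,90) and its tab is at (318,164). The grey one is at (222,90). The fingers are behind the correct tab, so I descend and push.

>>> drive_tool([
  [[0,1,0],[0,0,0],1],
  [[0,1,0],[0,0,0],1],
  [[0,1,0],[0,0,0],1],
  [[0,1,0],[0,0,0],1],
  [[0,1,0],[0,0,0],1],
  [[0,1,0],[0,0,0],1],
  [[0,0.45,0],[0,0,0],1],
  [[0,0,0.4],[0,0,0],1],
  [[0,0,0.3],[0,0,0],1],
  [[0,0,0.2],[0,0,0],1],
])

```text
time: 6.5
tool_pos: [0.6365, -0.3348, 0.0624]
tool_rot: [-0.694, 0.695, 0.133, -0.131]
contact_force: [-0.6, 1.0, -0.2]
gripper_width: 0.0
```

>>> drive_tool([
  [[0,0,0.2],[0,0,0],1],
  [[0,0,0.2],[0,0,0],1],
  [[0,0,0.2],[0,0,0],1],
  [[0,0,0.2],[0,0,0],1],
  [[0,0,0.2],[0,0,0],1],
  [[0,0,0.2],[0,0,0],1],
  [[0,0,0.2],[0,0,0],1],
  [[0,0,0.2],[0,0,0],1],
  [[0,0,0.2],[0,0,0],1],
  [[0,0,0.2],[0,0,0],1],
])

```text
time: 7.5
tool_pos: [0.6195, -0.2913, 0.0625]
tool_rot: [-0.692, 0.697, 0.133, -0.129]
contact_force: [4.7, -6.9, -0.3]
gripper_width: 0.003
```

Run:
```python
from h import *
plan(dockP(.025,.039),.06,21.4)
```

```text
t 7.5 pos [ 0.6195 -0.2913  0.0625] yaw 21.4 tilt [-0.46  0.   -0.21] F [ 4.7 -6.9 -0.3] w 0.003
turn_y units -0.0 shift units [-0.07  0.1   0.81]
```

>>> drive_tool([
  [[0,0,0.15],[0,0,0],1],
  [[0,0,0.15],[0,0,0],1],
  [[0,0,0.15],[0,0,0],1],
  [[0,0,0.1],[0,0,0],1],
  [[0,0,0.1],[0,0,0],1],
  [[0,0,0],[0,0,0],1],
])

```text
time: 8.1
tool_pos: [0.6136, -0.2764, 0.0625]
tool_rot: [-0.692, 0.697, 0.133, -0.129]
contact_force: [5.0, -6.8, -1.7]
gripper_width: 0.0
```

Run:
```python
from h import *
plan(dockP(.025,.039),.06,21.4)
```

```text
t 8.1 pos [ 0.6136 -0.2764  0.0625] yaw 21.4 tilt [-0.47  0.   -0.21] F [ 5.  -6.8 -1.7] w 0.0
turn_y units 0.0 shift units [-0.07  0.1   0.17]
```

Now creep on to the stop.

>>> drive_tool([
  [[0,0,0.08],[0,0,0],1],
  [[0,0,0.08],[0,0,0],1],
  [[0,0,0.06],[0,0,0],1],
  [[0,0,0],[0,0,0],1],
])

```text
time: 8.5
tool_pos: [0.612, -0.2721, 0.0625]
tool_rot: [-0.691, 0.698, 0.133, -0.129]
contact_force: [5.8, -9.3, -1.8]
gripper_width: -0.001
```

>>> drive_tool([
  [[0,0,0.06],[0,0,0],1],
  [[0,0,0.06],[0,0,0],1],
  [[0,0,0],[0,0,0],1],
])

```text
time: 8.8
tool_pos: [0.6119, -0.2719, 0.0627]
tool_rot: [-0.689, 0.7, 0.134, -0.128]
contact_force: [9.6, -17.6, -6.5]
gripper_width: -0.003
```

The stop is reached: no further movement, and the force rose to 20 N. I back off so the slide follows, lift, and move ahead of the mouth.

>>> drive_tool([
  [[0,0,-0.3],[0,0,0],1],
  [[0,0,-0.5],[0,0,0],1],
  [[0,0,-0.5],[0,0,0],1],
  [[0,0,-0.5],[0,0,0],1],
  [[0,0,-0.5],[0,0,0],1],
  [[0,0,-0.5],[0,0,0],1],
  [[0,0,-0.5],[0,0,0],1],
  [[0,0,-0.5],[0,0,0],1],
  [[0,-1,0],[0,0,0],1],
  [[0,-1,0],[0,0,0],1],
  [[0,-1,0],[0,0,0],1],
  [[0,-1,0],[0,0,0],0],
])

```text
time: 10.0
tool_pos: [0.6426, -0.3539, 0.1597]
tool_rot: [0.696, -0.694, -0.131, 0.132]
contact_force: [0.6, -0.2, 0.7]
gripper_width: 0.156
```

>>> drive_tool([
  [[0,-1,0],[0,0,0],-0.8],
  [[0,-1,1],[0,0,0],-0.8],
  [[0,0,1],[0,0,0],-0.8],
  [[0,0,1],[0,0,0],-0.8],
  [[0,0,1],[0,0,0],-0.8],
  [[0,0,1],[0,0,0],-0.8],
  [[0,0,1],[0,0,0],-0.8],
  [[0,0,0],[0,0,0],-0.8],
  [[0,0,0],[0,0,0],-0.8],
])

```text
time: 10.9
tool_pos: [0.5881, -0.2143, 0.2095]
tool_rot: [0.695, -0.695, -0.131, 0.132]
contact_force: [0.5, -0.4, 0.6]
gripper_width: 0.9
```

Run:
```python
from h import *
plan(dockP(-.106,.039),.2,21.4)
f=cam("wrist"); cv2.imwrite("pics/w2.png",f["img"]); P=cloud(f)
g=dict(f); g["W"]=np.array(f["T_tool_cam"]); Q=cloud(g); m=(f["range_z"]>0)&(f["range_z"]<.145); m[:,:]&=True
q=Q[m]; print("finger tips max y",q.max(0).round(4),np.percentile(q[:,1],99.9).round(4))
f=cam("scene"); cv2.imwrite("pics/s2.png",f["img"][180:330,170:370].repeat(3,0).repeat(3,1)); P=cloud(f)
hsv=cv2.cvtColor(f["img"],cv2.COLOR_BGR2HSV);v=f["range_z"]>0
for nm,m in(("orange",(hsv[...,0]>4)&(hsv[...,0]<17)&(hsv[...,1]>180)&(hsv[...,2]>100)),("blue",(hsv[...,0]>105)&(hsv[...,0]<125)&(hsv[...,1]>150))):
  n,l,s,c=cv2.connectedComponentsWithStats((m&v).astype(np.uint8))
  for i in range(1,n):
    if s[i,4]>60 and c[i][0]<400:
        p=P[l==i]; a=np.radians(DA); e=p[:,:2]-DO; x=e@[np.sin(a),-np.cos(a)]; y=e@[np.cos(a),np.sin(a)]
        print(nm,c[i].round(),"dock x",x.min().round(4),x.max().round(4),"y",y.min().round(4),y.max().round(4),"z",np.percentile(p[:,2],95).round(4))
```

```text
t 10.9 pos [ 0.5881 -0.2143  0.2095] yaw 21.5 tilt [0.04 0.   0.05] F [ 0.5 -0.4  0.6] w 0.9
turn_y units 0.01 shift units [-0.03  0.38  2.73]
finger tips max y [ 0.0717 -0.012   0.0205] -0.0138
orange [230. 217.] dock x 0.0616 0.0761 y -0.0486 -0.0184 z 0.0784
orange [219. 238.] dock x 0.0616 0.0761 y 0.026 0.0606 z 0.0761
blue [345.  61.] dock x -0.3782 0.3251 y -2.1323 -1.1381 z 0.2852
blue [230. 110.] dock x -0.0148 0.6363 y -1.4878 0.0673 z -0.1281
blue [322. 189.] dock x -0.195 -0.0127 y -0.3161 -0.2067 z 0.04
blue [259. 246.] dock x -0.0499 0.0148 y 0.004 0.0527 z 0.0426
blue [294. 257.] dock x -0.1283 -0.064 y -0.0261 0.0753 z 0.0422
```

View pics/s2.png

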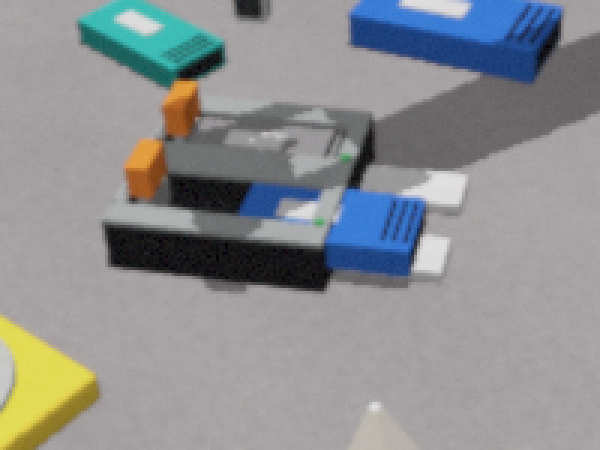

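The cartridge is out, with its front at dock x = -128 mm, and the orange slide is back (crop (145,170)). Grasp it at its front.

>>> drive_tool([
  [[0,0,1],[0,0,0],-0.8],
  [[0,0.5,1],[0,0,0],-0.8],
  [[0,1,0.73],[0,0,0],-0.8],
  [[0,1,0],[0,0,0],-0.8],
  [[0,1,0],[0,0,0],-0.8],
  [[0,1,0],[0,0,0],-0.8],
  [[0,1,0],[0,0,0],-0.8],
  [[0,1,0],[0,0,0],-0.8],
  [[0,0.8,0],[0,0,0],-0.8],
  [[0,0.4,0],[0,0,0],-0.8],
  [[0,0.22,0],[0,0,0],-0.8],
  [[0,0,0],[0,0,0],-0.8],
])

```text
time: 12.2
tool_pos: [0.5634, -0.1514, 0.0118]
tool_rot: [0.695, -0.695, -0.131, 0.131]
contact_force: [0.3, 0.0, 0.4]
gripper_width: 0.899
```

Run:
```python
from h import *
plan(dockP(-.106,.039),.011,21.4)
f=cam("wrist"); cv2.imwrite("pics/w3.png",f["img"]); P=cloud(f); im=f["img"]
hsv=cv2.cvtColor(im,cv2.COLOR_BGR2HSV); m=(hsv[...,0]>105)&(hsv[...,0]<125)&(hsv[...,1]>150)&(f["range_z"]>0)&(abs(P[...,2]-.038)<.006)
a=np.radians(DA); e=P[m][:,:2]-DO; print((e@[np.sin(a),-np.cos(a)]).min(), np.percentile(e@[np.cos(a),np.sin(a)],[1,99]))
```

```text
t 12.2 pos [ 0.5634 -0.1514  0.0118] yaw 21.4 tilt [0.03 0.   0.03] F [0.3 0.  0.4] w 0.899
turn_y units -0.0 shift units [-0.02  0.03  0.02]
-0.12952184046893314 [0.01065235 0.07070396]
```

View pics/w3.png

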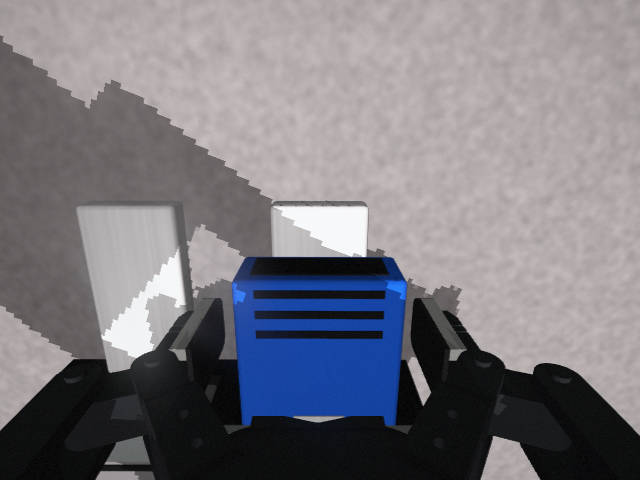

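The fingers straddle the cartridge evenly (left finger at pixel 205, right at 430, cartridge 235–403). Close and draw it out along the tongue.

>>> drive_tool([
  [[0,0,0],[0,0,0],1],
  [[0,0,0],[0,0,0],1],
  [[0,0,0],[0,0,0],1],
  [[0,0,0],[0,0,0],1],
  [[0,0,0.2],[0,0,0],1],
  [[0,0,0.4],[0,0,0],1],
  [[0,0,0.5],[0,0,0],1],
  [[0,0,0.5],[0,0,0],1],
  [[0,0,0.5],[0,0,0],1],
  [[0,0,0.2],[0,0,0],1],
  [[0,0,0],[0,0,0],1],
])

```text
time: 13.35
tool_pos: [0.5434, -0.0971, 0.0137]
tool_rot: [-0.694, 0.695, 0.133, -0.131]
contact_force: [-0.1, 0.2, 8.4]
gripper_width: 0.709
```

Run:
```python
from h import *
plan(dockP(-.164,.039),.011,21.4)
f=cam("wrist"); P=cloud(f); im=f["img"]
hsv=cv2.cvtColor(im,cv2.COLOR_BGR2HSV); m=(hsv[...,0]>105)&(hsv[...,0]<125)&(hsv[...,1]>150)&(f["range_z"]>0)&(abs(P[...,2]-.038)<.01)
a=np.radians(DA); e=P[m][:,:2]-DO; print((e@[np.sin(a),-np.cos(a)]).min(), np.percentile(e@[np.cos(a),np.sin(a)],[1,99]),np.median(P[m][:,2]))
g=dict(f); g["W"]=np.array(f["T_tool_cam"]); Q=cloud(g); q=Q[(f["range_z"]>0)&~m&(Q[...,1]<-.002)&(abs(Q[...,0])>.0315)&(abs(Q[...,0])<.045)&(abs(Q[...,2])<.02)]; print("tip y",np.percentile(q[:,1],[90,99,100]))
```

```text
t 13.35 pos [ 0.5434 -0.0971  0.0137] yaw 21.5 tilt [-0.12  0.   -0.13] F [-0.1  0.2  8.4] w 0.709
turn_y units 0.02 shift units [-0.07  0.11  0.03]
-0.18790969232232593 [0.01130602 0.07124819] 0.0377580609896339
tip y [-0.02351312 -0.0124668  -0.00873457]
```

The cartridge followed (front at -188 mm) and still lies on the tongue. I regrip it at its middle.

>>> drive_tool([
  [[0,0,0],[0,0,0],-0.8],
  [[0,0,0],[0,0,0],-0.8],
  [[0,0,0],[0,0,0],-0.8],
  [[0,0,-0.4],[0,0,0],-0.8],
  [[0,0,-0.5],[0,0,0],-0.8],
  [[0,0,-0.5],[0,0,0],-0.8],
  [[0,0,-0.25],[0,0,0],-0.8],
  [[0,0,0],[0,0,0],1],
  [[0,0,0],[0,0,0],1],
  [[0,0,0],[0,0,0],1],
  [[0,0,0],[0,0,0],1],
])

```text
time: 14.5
tool_pos: [0.5579, -0.1362, 0.0126]
tool_rot: [-0.694, 0.695, 0.132, -0.131]
contact_force: [0.9, -2.9, 2.2]
gripper_width: 0.706
```

Run:
```python
from h import *
plan(dockP(-.123,.039),.011,21.4)
f=cam("wrist"); P=cloud(f); im=f["img"]
hsv=cv2.cvtColor(im,cv2.COLOR_BGR2HSV); m=(hsv[...,0]>105)&(hsv[...,0]<125)&(hsv[...,1]>150)&(f["range_z"]>0)&(abs(P[...,2]-.038)<.01)
a=np.radians(DA); e=P[m][:,:2]-DO; print((e@[np.sin(a),-np.cos(a)]).min(), np.percentile(e@[np.cos(a),np.sin(a)],[1,99]),np.median(P[m][:,2]))
```

```text
t 14.5 pos [ 0.5579 -0.1362  0.0126] yaw 21.4 tilt [-0.08  0.   -0.04] F [ 0.9 -2.9  2.2] w 0.706
turn_y units 0.01 shift units [-0.04  0.06  0.06]
-0.18872959105218895 [0.01052228 0.07056199] 0.03786470231784604
```

>>> drive_tool([
  [[0,0,0.3],[0,0,0],1],
  [[0,0,0.4],[0,0,0],1],
  [[0,-0.1,0.4],[0,0,0],1],
  [[0,-0.4,0.4],[0,0,0],1],
  [[0,-0.8,0.3],[0,0,0],1],
  [[0,-1,0.3],[0,0,0],1],
  [[0,-1,0],[0,0,0],1],
  [[0,-1,0],[0,0,0],1],
  [[0,0,0],[0,0.6,0],1],
  [[0,0,0],[0,0.6,0],1],
  [[0,0,0],[0,0.6,0],1],
  [[0,0,0],[0,0,0],1],
])

```text
time: 15.75
tool_pos: [0.5372, -0.0858, 0.1191]
tool_rot: [0.703, -0.703, -0.076, 0.077]
contact_force: [-0.2, -0.1, -2.0]
gripper_width: 0.709
```

Run:
```python
from h import *
plan(CO,.12,CA)
f=cam("wrist"); cv2.imwrite("pics/w4.png",f["img"])
C=[]
for n in("scene","side"):
    f=cam(n); P=cloud(f); hsv=cv2.cvtColor(f["img"],cv2.COLOR_BGR2HSV)
    m=(hsv[...,0]>20)&(hsv[...,0]<33)&(hsv[...,1]>150)&(f["range_z"]>0)&(P[...,1]>0)&(P[...,1]<.35)&(P[...,0]<.75)
    r=(P[...,2]>.039)&(P[...,2]<.05)&m; print(n,r.sum(),cv2.minAreaRect((P[r][:,:2]*1000).astype(np.float32)))
    fl=m&(P[...,2]<.009); k=P[fl][:,:2]*1000; print(" floor",fl.sum(),cv2.minAreaRect(k.astype(np.float32)))
```

```text
t 15.75 pos [ 0.5372 -0.0858  0.1191] yaw 12.5 tilt [0.08 0.   0.08] F [-0.2 -0.1 -2. ] w 0.709
turn_y units -0.01 shift units [ 4.29 -0.04  9.57]
scene 1386 ((589.7095947265625, 170.81539916992188), (151.57958984375, 200.54270935058594), 12.328143119812012)
 floor 2641 ((606.04931640625, 174.59506225585938), (120.02660369873047, 195.7186737060547), 12.4227294921875)
side 385 ((583.9931640625, 169.9312744140625), (154.78074645996094, 201.92185974121094), 12.046928405761719)
 floor 645 ((594.4540405273438, 184.5621337890625), (69.58915710449219, 134.91831970214844), 12.869196891784668)
```

View pics/w4.png

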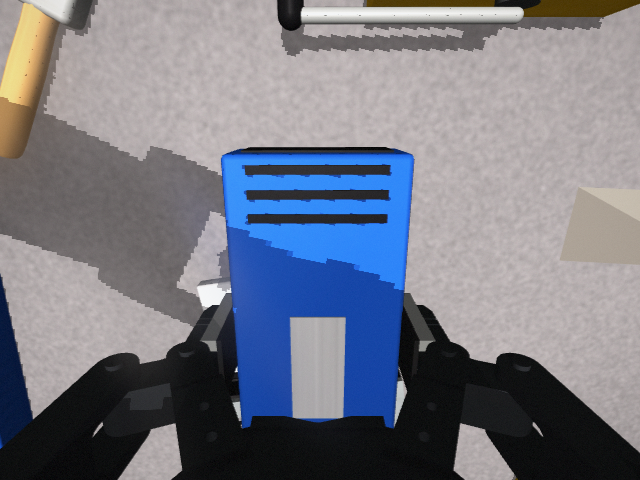

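The cartridge is held straight and level. I go most of the way and look at the carrier from close by.

>>> drive_tool([
  [[0.8,0,0.4],[0,0,0],1],
  [[0.8,0,0.6],[0,0,0],1],
  [[0.8,0,0.6],[0,0,0],1],
  [[0.8,0,0.6],[0,0,0],1],
  [[0.8,0,0.6],[0,0,0],1],
  [[0.25,0,0.6],[0,0,0],1],
  [[0,0,0.6],[0,0,0],1],
  [[0,0,0],[0,0,0],1],
  [[0,0,0],[0,0,0],1],
])

```text
time: 16.8
tool_pos: [0.6197, 0.0335, 0.1193]
tool_rot: [-0.703, 0.703, 0.076, -0.077]
contact_force: [0.3, -0.2, -1.6]
gripper_width: 0.713
```

Run:
```python
from h import *
plan(CO,.12,CA)
f=cam("wrist"); cv2.imwrite("pics/w5.png",f["img"]); P=cloud(f)
hsv=cv2.cvtColor(f["img"],cv2.COLOR_BGR2HSV)
m=(hsv[...,0]>20)&(hsv[...,0]<33)&(hsv[...,1]>120)&(f["range_z"]>0)
a=np.radians(CA)
def loc(p): e=p[:,:2]-CO; return np.stack([e@[np.cos(a),np.sin(a)],e@[-np.sin(a),np.cos(a)]],1)
for nm,lo,hi in(("rim",.039,.05),("floor",-.002,.0085)):
    k=m&(P[...,2]>lo)&(P[...,2]<hi); p=P[k]; L=loc(p); print(nm,len(p),np.percentile(L,[.3,99.7],axis=0).round(4).tolist(),np.median(p[:,2]).round(4)); 
    for y0 in np.arange(-.08,.1,.03):
        s=L[abs(L[:,1]-y0)<.006]; 
        if len(s): print("  y",y0.round(2),"x",np.percentile(s[:,0],[.5,99.5]).round(4))
```

```text
t 16.8 pos [0.6197 0.0335 0.1193] yaw 12.5 tilt [-0.02 -0.    0.05] F [ 0.3 -0.2 -1.6] w 0.713
turn_y units -0.01 shift units [ 0.03 -0.03  5.63]
rim 4829 [[-0.0762, -0.0996], [0.0741, -0.0046]] 0.0446
  y -0.08 x [-0.0759  0.0739]
  y -0.05 x [-0.076   0.0741]
  y -0.02 x [-0.0761  0.074 ]
floor 16861 [[-0.0402, -0.0747], [0.0379, 0.0063]] 0.0049
  y -0.08 x [-0.0916  0.0379]
  y -0.05 x [-0.0401  0.0378]
  y -0.02 x [-0.0401  0.0378]
  y 0.01 x [-0.0401  0.0378]
```

View pics/w5.png

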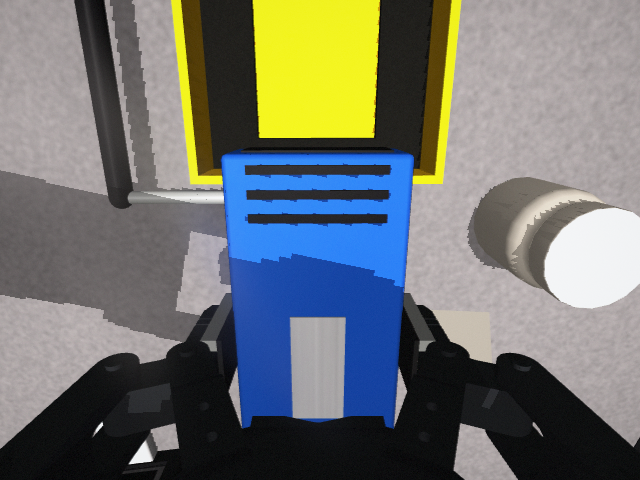

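The pocket lies 1 mm off the estimate and the angle matches. Move over it and lower.

>>> drive_tool([
  [[0,0,0.5],[0,0,0],1],
  [[0,0,0.8],[0,0,0],1],
  [[0,0,0.8],[0,0,0],1],
  [[0,0,0.8],[0,0,0],1],
  [[0,0,0.8],[0,0,0],1],
  [[0,0,0.8],[0,0,0],1],
  [[0,0,0.7],[0,0,0],1],
  [[0,0,0.35],[0,0,0],1],
  [[0,0,0],[0,0,0],1],
  [[0,0.7,0],[0,0,0],1],
  [[0,0.7,0],[0,0,0],1],
])

```text
time: 17.95
tool_pos: [0.5911, 0.1682, 0.0836]
tool_rot: [-0.703, 0.703, 0.077, -0.076]
contact_force: [-0.3, 0.2, -3.3]
gripper_width: 0.708
```

>>> drive_tool([
  [[0,0.7,0],[0,0,0],1],
  [[0,0.7,0],[0,0,0],1],
  [[0,0.6,0],[0,0,0],1],
  [[0,0.5,0],[0,0,0],1],
  [[0,0.3,0],[0,0,0],1],
  [[0,0.2,0],[0,0,0],1],
  [[0,0,0],[0,0,0],1],
])

```text
time: 18.65
tool_pos: [0.5905, 0.1689, 0.0091]
tool_rot: [-0.703, 0.703, 0.076, -0.077]
contact_force: [0.1, 0.4, -3.1]
gripper_width: 0.716
```

Run:
```python
from h import *
plan(carP(-.0011,-.0017),.0056,CA)
```

```text
t 18.65 pos [0.5905 0.1689 0.0091] yaw 12.4 tilt [0.   0.   0.04] F [ 0.1  0.4 -3.1] w 0.716
turn_y units -0.01 shift units [-0.05  0.14  0.02]
```

>>> drive_tool([
  [[-0.05,0.06,0],[0,0,0],1],
  [[0,0.06,0],[0,0,0],1],
  [[0,0,0],[0,0,0],1],
])

```text
time: 18.95
tool_pos: [0.5897, 0.1687, 0.007]
tool_rot: [0.703, -0.703, -0.077, 0.076]
contact_force: [-0.8, 0.0, -1.3]
gripper_width: 0.71
```

>>> drive_tool([
  [[0,0.03,0],[0,0,0],1],
  [[0,0.02,0],[0,0,0],1],
  [[0,0,0],[0,0,0],1],
])

```text
time: 19.25
tool_pos: [0.5897, 0.1687, 0.0056]
tool_rot: [-0.703, 0.703, 0.077, -0.076]
contact_force: [-1.0, -0.7, -1.7]
gripper_width: 0.715
```

>>> drive_tool([
  [[0,0.03,0],[0,0,0],1],
  [[0,0.03,0],[0,0,0],1],
  [[0,0,0],[0,0,0],1],
])

```text
time: 19.55
tool_pos: [0.5897, 0.1687, 0.0056]
tool_rot: [-0.703, 0.703, 0.076, -0.077]
contact_force: [-4.8, -1.2, 8.5]
gripper_width: 0.711
```

Run:
```python
from h import *
plan(carP(-.0011,-.0017),.0056,CA)
f=cam("wrist"); P=cloud(f); hsv=cv2.cvtColor(f["img"],cv2.COLOR_BGR2HSV)
m=(hsv[...,0]>105)&(hsv[...,0]<125)&(hsv[...,1]>150)&(f["range_z"]>0)&(P[...,2]>.02)&(P[...,2]<.05)
p=P[m]; A=np.c_[p[:,:2]-CO,np.ones(len(p))]; k=p[:,2]>np.median(p[:,2])-.004
print("top plane",np.linalg.lstsq(A[k],p[k,2],rcond=None)[0].round(4),np.median(p[k,2]))
```

```text
t 19.55 pos [0.5897 0.1687 0.0056] yaw 12.4 tilt [-0.01 -0.    0.02] F [-4.8 -1.2  8.5] w 0.711
turn_y units -0.01 shift units [-0.01 -0.    0.02]
top plane [-0.0019 -0.0022  0.0309] 0.03086060946102738
```

It has landed flat, with the top at 30.9 mm against an expected 31. Release, rise, and go above the handle bar.

>>> drive_tool([
  [[0,-0.06,0],[0,0,0],0.2],
  [[0,0,0],[0,0,0],-0.75],
  [[0,0,0],[0,0,0],-0.75],
  [[0,0,0],[0,0,0],-0.75],
  [[0,-0.4,0],[0,0,0],-0.75],
  [[0,-0.8,0],[0,0,0],-0.75],
  [[0,-1,0],[0,0,0],-0.75],
  [[0,-1,0],[0,0,0],-0.75],
  [[0,-1,0],[0,0,0],-0.75],
  [[0,-1,0],[0,0,0],0],
  [[-0.5,-0.5,0],[0,0,0],0.3],
])

```text
time: 20.7
tool_pos: [0.5795, 0.1663, 0.152]
tool_rot: [0.703, -0.703, -0.079, 0.074]
contact_force: [-0.4, 0.7, -0.2]
gripper_width: 0.549
```

>>> drive_tool([
  [[-1,0,0],[0,0,0],0.3],
  [[-1,0,0],[0,0,0],0.3],
  [[-1,0,0],[0,0,0],0.3],
  [[-0.8,0,0],[0,0,0],0.3],
  [[-0.5,0,0],[0,0,0],0.3],
  [[0,0,0],[0,0,0],0.3],
  [[0,0,0],[0,0,0],0.3],
])

```text
time: 21.4
tool_pos: [0.4728, 0.1429, 0.1486]
tool_rot: [0.703, -0.703, -0.077, 0.076]
contact_force: [0.1, -0.0, -0.3]
gripper_width: 0.354
```

Run:
```python
from h import *
plan(carP(-.121,0),.021,CA)
f=cam("wrist"); cv2.imwrite("pics/w6.png",f["img"]); P=cloud(f)
a=np.radians(CA); e=P[...,:2]-CO; lx=e@[np.cos(a),np.sin(a)]; ly=e@[-np.sin(a),np.cos(a)]
V=f["img"].max(2); m=(f["range_z"]>0)&(P[...,2]>.03)&(P[...,2]<.055)&(lx<-.09)&(lx>-.16)&(abs(ly)<.12)
for y in (0,.02,.04,.06,.08):
    k=m&(abs(ly-y)<.008)
    if k.sum()>5: print(y,np.percentile(lx[k],[2,50,98]).round(4),P[k][:,2].max().round(4))
g=cam("scene"); P=cloud(g); hsv=cv2.cvtColor(g["img"],cv2.COLOR_BGR2HSV); e=P[...,:2]-CO; lx=e@[np.cos(a),np.sin(a)]; ly=e@[-np.sin(a),np.cos(a)]
m=(hsv[...,0]>105)&(hsv[...,0]<125)&(hsv[...,1]>150)&(g["range_z"]>0)&(abs(lx)<.07)&(abs(ly)<.1)
print("drive",m.sum(),np.percentile(lx[m],[1,99]).round(3),np.percentile(ly[m],[1,99]).round(3),P[m][:,2].max())
```

```text
t 21.4 pos [0.4728 0.1429 0.1486] yaw 12.4 tilt [-0.01  0.   -0.1 ] F [ 0.1 -0.  -0.3] w 0.354
turn_y units -0.02 shift units [-0.02  5.1   0.08]
0 [-0.1278 -0.1207 -0.1143] 0.0482
0.02 [-0.1276 -0.1207 -0.1144] 0.0482
0.04 [-0.1274 -0.1206 -0.1145] 0.0488
0.06 [-0.1279 -0.1212 -0.1147] 0.0488
0.08 [-0.1277 -0.1212 -0.1141] 0.0485
drive 2118 [-0.039  0.032] [-0.064  0.061] 0.03697590060382605
```

View pics/w6.png

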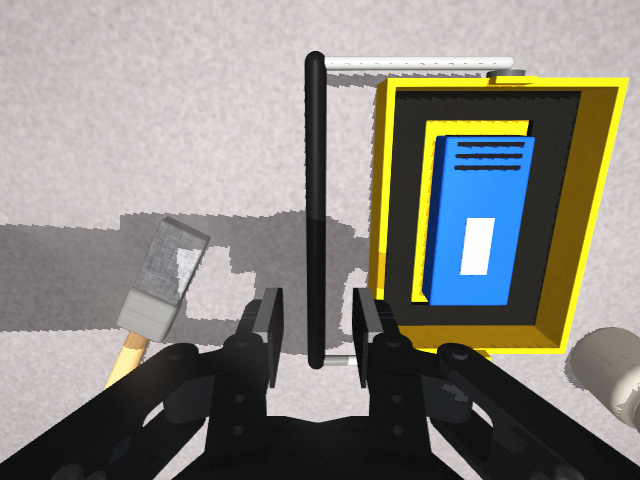

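The cartridge lies in the pocket (around (480,220)) and the bar (316) is between the fingers (275, 360). Descend, grip, and start the swing.

>>> drive_tool([
  [[0,0.8,0],[0,0,0],0.3],
  [[0,1,0],[0,0,0],0.3],
  [[0,1,0],[0,0,0],0.3],
  [[0,1,0],[0,0,0],0.3],
  [[0,0.8,0],[0,0,0],0.3],
  [[0,0.4,0],[0,0,0],0.3],
  [[0,0.1,0],[0,0,0],0.3],
  [[0,0,0],[0,0,0],1],
  [[0,0,0],[0,0,0],1],
  [[0,0,0],[0,0,0],1],
  [[0,0,0],[0,0,0],1],
])

```text
time: 22.6
tool_pos: [0.4717, 0.1427, 0.0208]
tool_rot: [-0.703, 0.703, 0.076, -0.077]
contact_force: [-6.1, -1.3, 2.7]
gripper_width: 0.141
```

>>> drive_tool([
  [[0.05,-0.67,0],[0,0,0],1],
  [[0.14,-0.65,0],[0,0,0],1],
  [[0,0,0],[0,0,0],1],
])

```text
time: 22.9
tool_pos: [0.4761, 0.1437, 0.0549]
tool_rot: [-0.703, 0.703, 0.076, -0.078]
contact_force: [-8.3, -2.2, 0.2]
gripper_width: 0.138
```

Run:
```python
from h import *
plan(carP(-.0011-.12*np.cos(.28),0),.021+.12*np.sin(.28),CA)
```

```text
t 22.9 pos [0.4761 0.1437 0.0549] yaw 12.4 tilt [-0.01 -0.    0.18] F [-8.3 -2.2  0.2] w 0.138
turn_y units -0.01 shift units [0.03 0.03 0.08]
```

>>> drive_tool([
  [[0.23,-0.63,0],[0,0,0],1],
  [[0.31,-0.59,0],[0,0,0],1],
  [[0.39,-0.54,0],[0,0,0],1],
  [[0.47,-0.48,0],[0,0,0],1],
  [[0,0,0],[0,0,0],1],
])

```text
time: 23.4
tool_pos: [0.5085, 0.1509, 0.113]
tool_rot: [-0.702, 0.703, 0.073, -0.08]
contact_force: [-23.6, -5.5, 19.6]
gripper_width: 0.14
```

>>> drive_tool([
  [[0.53,-0.41,0],[0,0,0],1],
  [[0.58,-0.34,0],[0,0,0],1],
  [[0.62,-0.25,0],[0,0,0],1],
  [[0,0,0],[0,0,0],1],
])

```text
time: 23.8
tool_pos: [0.5575, 0.1618, 0.1401]
tool_rot: [0.703, -0.703, -0.08, 0.073]
contact_force: [-5.2, 0.4, 13.8]
gripper_width: 0.138
```

>>> drive_tool([
  [[0.65,-0.16,0],[0,0,0],1],
  [[0.67,-0.07,0],[0,0,0],1],
  [[0.67,0.02,0],[0,0,0],1],
  [[0,0,0],[0,0,0],1],
])

```text
time: 24.2
tool_pos: [0.6057, 0.1724, 0.1436]
tool_rot: [0.703, -0.703, -0.079, 0.074]
contact_force: [-0.7, 1.0, 7.4]
gripper_width: 0.143
```

Run:
```python
from h import *
t=np.radians(98.5);plan(carP(-.0011-.12*np.cos(t),0),.021+.12*np.sin(t),CA)
```

```text
t 24.2 pos [0.6057 0.1724 0.1436] yaw 12.4 tilt [ 0.02 -0.   -0.46] F [-0.7  1.   7.4] w 0.143
turn_y units -0.02 shift units [0.04 0.16 0.08]
```

Past upright, at about 98°. A small nudge toward the stop, then open gently and rise.

>>> drive_tool([
  [[0.08,0.08,0],[0,0,0],1],
  [[0.06,0.04,0],[0,0,0],1],
  [[0,0,0],[0,0,0],1],
])

```text
time: 24.5
tool_pos: [0.6092, 0.1732, 0.143]
tool_rot: [0.703, -0.703, -0.08, 0.073]
contact_force: [-2.0, 0.9, 13.1]
gripper_width: 0.141
```

>>> drive_tool([
  [[0,0,0],[0,0,0],0.4],
  [[0,0,0],[0,0,0],0.3],
  [[0,0,0],[0,0,0],0],
  [[0,0,0],[0,0,0],0],
  [[0,-0.5,0],[0,0,0],0],
  [[0,-0.8,0],[0,0,0],0],
  [[0,-1,0],[0,0,0],0],
  [[0,-1,0],[0,0,0],0],
  [[0,-1,0],[0,0,0],0],
  [[0,0,0],[0,0,0],0],
])

```text
time: 25.5
tool_pos: [0.6077, 0.1726, 0.2502]
tool_rot: [0.703, -0.703, -0.08, 0.073]
contact_force: [0.3, 0.5, -0.6]
gripper_width: 0.5
```

Run:
```python
from h import *
plan(CO,.2,CA); a=np.radians(CA)
for n in("scene","side"):
    g=cam(n); cv2.imwrite(f"pics/{n}9.png",g["img"]); P=cloud(g); hsv=cv2.cvtColor(g["img"],cv2.COLOR_BGR2HSV); e=P[...,:2]-CO; lx=e@[np.cos(a),np.sin(a)]; ly=e@[-np.sin(a),np.cos(a)]
    v=g["range_z"]>0
    m=v&(hsv[...,0]>105)&(hsv[...,0]<125)&(hsv[...,1]>150)&(abs(lx)<.07)&(abs(ly)<.1)&(P[...,2]<.06)
    print(n,"drive",m.sum(),np.percentile(lx[m],[1,99]).round(3),np.percentile(ly[m],[1,99]).round(3),np.percentile(P[m][:,2],[5,95]).round(3))
    b=v&(P[...,2]>.13)&(P[...,2]<.185)&(abs(lx)<.08)&(abs(ly)<.12)
    print(" bar",b.sum(),np.median(lx[b]).round(4),np.median(P[b][:,2]).round(4),np.percentile(ly[b],[1,99]).round(3))
    o=v&(hsv[...,0]>4)&(hsv[...,0]<17)&(hsv[...,1]>180)&(hsv[...,2]>100); e=P-np.array([*DO,0]); d=np.radians(DA); dx=e[...,:2]@[np.sin(d),-np.cos(d)]; dy=e[...,:2]@[np.cos(d),np.sin(d)]
    for y in(.039,-.039):
        k=o&(abs(dy-y)<.025)&(abs(dx)<.1); print(" tab",y,k.sum(),np.percentile(dx[k],[2,50,98]).round(3) if k.any() else "")
```

```text
t 25.5 pos [0.6077 0.1726 0.2502] yaw 12.4 tilt [-0.03  0.   -0.54] F [ 0.3  0.5 -0.6] w 0.5
turn_y units -0.01 shift units [-0.7   2.01  0.09]
scene drive 2116 [-0.031  0.032] [-0.064  0.061] [0.014 0.035]
 bar 1377 0.0245 0.1641 [-0.113  0.111]
 tab 0.039 110 [0.062 0.064 0.075]
 tab -0.039 98 [0.062 0.064 0.076]
side drive 457 [-0.035  0.03 ] [-0.062  0.06 ] [0.029 0.034]
 bar 541 0.0128 0.1614 [-0.112  0.113]
 tab 0.039 0 
 tab -0.039 0
```

View pics/scene9.png

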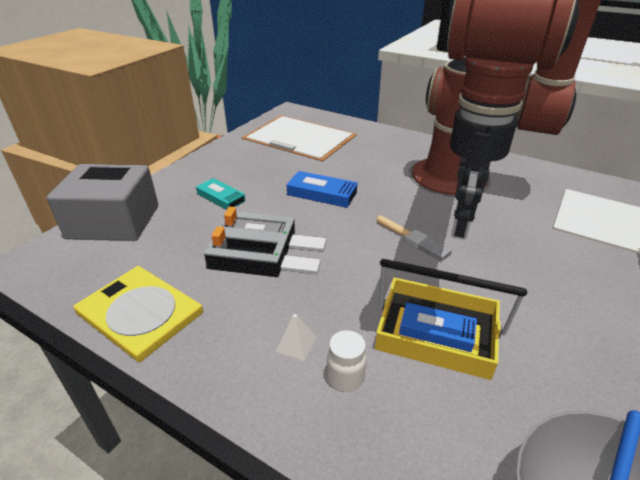

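>>> drive_tool([
  [[0,-0.5,0],[0,0,0],0],
  [[0,-0.5,0],[0,0,0],0],
  [[0,0,0],[0,0,0],0],
  [[0,0,0],[0,0,0],0],
  [[0,0,0],[0,0,0],0],
])

```text
time: 26.1
tool_pos: [0.6051, 0.1721, 0.2685]
tool_rot: [-0.703, 0.703, 0.076, -0.077]
contact_force: [-0.2, 0.0, -0.7]
gripper_width: 0.497
```

```bash
python3 -c "
from plant import manip
print(manip.job_done(), manip.state()['time'])"
```

```text
the job is handed in; nothing more can be done
the job is handed in; nothing more can be done
```

The job is done and handed in, about 26 s on the robot clock. I pushed the left ejector slide to its stop and let it spring back. I then drew the blue cartridge out, regripped it at its middle and set it down in the carrier's pocket. Last, I swung the handle up and over.

**Last checks:**
- **Cartridge:** it lies inside the pocket, spanning about ±32 mm by ±63 mm around the carrier's centre. Its top was flat at 31 mm when I set it down.
- **Handle:** it stands by itself past upright. The two cameras disagree by about 12 mm on the bar's position (24 mm and 13 mm past the hinge). Their mean fits the end stop at 21 mm within a few millimetres, so I did not confirm the exact stop angle.
- **Ejectors:** the scene camera shows both orange tabs at their rest position. The side camera's colour mask did not pick them up, so it gave no second reading.
- **Other items:** the grey cartridge, marker and jar look unmoved in the last picture. I did not measure them again.
- **Forces:** the highest wrist force I read was about 31 N, during the handle swing.

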